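# Ready the spice rack for the next dish

## Task

Get the spice rack ready for the next dish: press the cap that was left open fully shut, flick the cap of the tallest tube right open so that it stands up or leans back, and leave the middle-height tube shut. Take the measuring spoon out of its wooden rest (you will have to lay it down and take it again by the middle) and push it down into the clip along the front of the rack, centred and right down on its bed with the sprung jaw closed over it. Do not shove away or knock over the salt shaker, spice jar, garlic or lemon.

Things in the scene. Friction and masses are not known exactly. Their poses are not given: they have to be found in the camera images.
- rack: light wooden spice rack, fixed: base board 190 (x) x 270 (y) x 18 mm, behind on it a block (top 49 mm above the worktop) that holds three tubes 75 mm apart in a row along y at x = +66 mm, in any order; along its front the spoon clip. Origin on the worktop, x towards the back, y along the row, z up
- clip_seat (a point): centre of the clip's bed, where the middle of the spoon's underside must lie: 45 mm above the worktop, 60 mm in front of the rack's origin; axes as the rack, spoon along y, bowl to either side. Two equal forks at y = 35 to 68 mm either side (rear wooden prongs 85 mm above the worktop, face at x = +7 mm, flared back above); the 70 mm between is free for fingers down to 30 mm above the worktop
- jaw_nose (a point): point midway between the two noses of the clip's sprung steel jaw, 59 mm above the worktop. The jaw's face is 7 mm in front of the clip's centre line, the noses overhang to 2 mm in front of it, and slope up and forward to 11 mm in front, 89 mm above the worktop. Pushing the spoon down past them takes up to 18 N
- jaw (a joint): the sprung jaw (one piece with two noses), hinged along y low at the front of the clip: 0 = closed, grows as the spoon pushes it open to the front, about 0.1 as the spoon passes; springs back
- tube_tall: the tallest flip-cap tube: upright steel tube, 36 mm in diameter, white collar and white hinged cap, fixed in the rack's block. Origin on its axis at its foot, 20 mm above the worktop; axes parallel to the rack's. Collar's top face at z = 135 mm; cap hinge line along y at x = +18 mm, z = 135 mm
- lip_tall (a point): middle of the thumb tab on the front of the cap of the tallest tube, 49 mm from the hinge line, 5 mm above the collar's top when shut. Tab 12 mm wide, 6 mm thick, 36 to 56 mm from the hinge; the cap itself is a disc 36 mm in diameter, 10 mm thick
- cap_tall (a joint): cap of the tallest tube: 0 = shut flat on the collar, grows as it opens upward and back (about +y of the tube), 1.57 = standing upright, 2.0 = stop. Stiff hinge, it stays where it is left (about 1 N at the tab)
- tube_mid: the middle-height flip-cap tube: upright steel tube, 36 mm in diameter, white collar and white hinged cap, fixed in the rack's block. Origin on its axis at its foot, 20 mm above the worktop; axes parallel to the rack's. Collar's top face at z = 115 mm; cap hinge line along y at x = +18 mm, z = 115 mm
- lip_mid (a point): middle of the thumb tab on the front of the cap of the middle-height tube, 49 mm from the hinge line, 5 mm above the collar's top when shut. Tab 12 mm wide, 6 mm thick, 36 to 56 mm from the hinge; the cap itself is a disc 36 mm in diameter, 10 mm thick
- cap_mid (a joint): cap of the middle-height tube: 0 = shut flat on the collar, grows as it opens upward and back (about +y of the tube), 1.57 = standing upright, 2.0 = stop. Stiff hinge, it stays where it is left (about 1 N at the tab)
- tube_short: the shortest flip-cap tube: upright steel tube, 36 mm in diameter, white collar and white hinged cap, fixed in the rack's block. Origin on its axis at its foot, 20 mm above the worktop; axes parallel to the rack's. Collar's top face at z = 95 mm; cap hinge line along y at x = +18 mm, z = 95 mm. Its cap is the one left open
- lip_short (a point): middle of the thumb tab on the front of the cap of the shortest tube, 49 mm from the hinge line, 5 mm above the collar's top when shut. Tab 12 mm wide, 6 mm thick, 36 to 56 mm from the hinge; the cap itself is a disc 36 mm in diameter, 10 mm thick
- cap_short (a joint): cap of the shortest tube: 0 = shut flat on the collar, grows as it opens upward and back (about +y of the tube), 1.57 = standing upright, 2.0 = stop. Stiff hinge, it stays where it is left (about 1 N at the tab)
- spoon: loose steel measuring spoon, 60 g: square handle 12 x 12 mm, 168 mm long along x (from -84 to +84 mm), and at +x a round shallow bowl 30 mm in diameter, 12 mm high, centred at x = +97 mm. Origin at the middle of the handle's underside, z up; it lies level on its underside
- rest: fixed wooden spoon rest: slotted block 60 mm wide (y), 42 mm high, from x = -35 to +125 mm; its slot, too narrow for fingers, holds the spoon along x, underside 22 mm above the worktop. Only the last 49 mm of the handle (x = -84 to -35 mm) sticks out. The spoon lifts straight up out. Origin on the worktop, below the spoon's
- salt_shaker: salt shaker, glass with a grey top, 44x44x90 mm; a loose bystander, to be left where it is (under 4 cm). Origin at its underside
- spice_jar: spice jar with a green screw lid, 46x46x106 mm; a loose bystander, to be left where it is (under 4 cm). Origin at its underside
- garlic: bulb of garlic, 48x49x50 mm; a loose bystander, to be left where it is (under 4 cm). Origin at its underside
- lemon: lemon, lying, 75x54x53 mm; a loose bystander, to be left where it is (under 4 cm). Origin at its underside
Not all that is in view belongs to the job. Several things have the shape of the spoon; the one meant has the colours described above.

How it is judged:
At the end, for the whole second after the job is handed in: Short and middle tubes' caps shut (within 0.08 rad), tallest tube's cap open over 1.3 rad. Spoon at rest in the clip: middle of its underside within 5 mm (x), 12 mm (y), 4 mm (z) of the seat, in line within 0.08 rad, bowl to either side, jaw closed (under 0.05 rad) (value of joint each of cap_short, cap_mid below 0.08 rad and value of joint cap_tall above 1.3 rad and x of spoon in the frame of clip_seat between -0.005 and 0.005 m and y of spoon in the frame of clip_seat between -0.012 and 0.012 m and z of spoon in the frame of clip_seat between -0.004 and 0.004 m and angle between the x axis of spoon and the y axis of clip_seat, either way round below 0.08 rad and value of joint jaw below 0.05 rad and linear speed of spoon below 0.02 m/s); the robot touches nothing.
It fails at once if the salt shaker is pushed more than 4 cm or knocked over (distance of salt_shaker from where it was at the start of the episode above 0.04 m or angle between salt_shaker's own z axis and vertical above 0.6 rad).
It fails at once if the spice jar is pushed more than 4 cm or knocked over (distance of spice_jar from where it was at the start of the episode above 0.04 m or angle between spice_jar's own z axis and vertical above 0.6 rad).
It fails at once if the garlic is pushed more than 4 cm or knocked over (distance of garlic from where it was at the start of the episode above 0.04 m or angle between garlic's own z axis and vertical above 0.6 rad).
It fails at once if the lemon is pushed more than 4 cm or knocked over (distance of lemon from where it was at the start of the episode above 0.04 m).
It also fails if it takes over 72 s, if anything falls off the work surface, if the arm or the gripper's body presses on something with over 40 N, if the wrist force passes 120 N, or if a joint passes its speed limit or range.

## Robot

A 6-joint arm with a two-finger parallel gripper is mounted at the origin on a cart in front of the work surface, level with it; the furniture and walls round the work are solid. World frame = base frame: x ahead of the robot, y to its left, z up, the work surface at z = 0. Lengths are in m, angles in rad, forces in N, time in s.
With the tool pointing down it reaches from about 0.4 to 0.825 m from the base axis. Payload 7 kg.
Tool frame: the origin (TCP) lies at the centre of the arm's flange, where the gripper is bolted on; the fingertips stand 178 mm ahead of it and the grasp point (between the pads) lies arm.tcp_to_grasp ahead of it (arm.tcp_to_grasp is the distance from the TCP to the grasp point, in m); z points along the fingers, y is the direction in which the jaws open and shut (so a half turn about z gives the same grasp; the last joint's range is limited). The gripper opens to 88 mm and grips with 3 to 60 N. Pads are 19 mm wide; open, the fingers measure 130 mm over their backs; the gripper's body (78 mm by 193 mm) begins 47 mm behind the grasp point.
Start: joints at [-0.943, 0.359, 0.012, 0, -1.224, -0.288], TCP at [0.225, -0.636, 0.405] pointing down, gripper open.
Joint ranges: [-3.07, 3.07], [-1.43, 2.12], [-1.02, 1.25], [-3.03, 1.67], [-3.05, -0], [-3.03, 3.03]. Speed limits (rad/s): [2.39, 2.39, 3.01, 3.14, 3.14, 3.14].

## Interface

Orientations are given as [roll, pitch, yaw] about the fixed x, y, z axes, in that order (R = Rz(yaw) Ry(pitch) Rx(roll)).
In Python, from station import arm gives the robot as it stands.
- The arm moves only by the tool move_arm, never from a script. Its argument "deltas" is a list of rows, each a list of 6 numbers: the shift along the world's x, y, z in mm, then the turn, a rotation vector about the world's x, y, z in degrees. In form: [[tx, ty, tz, ax, ay, az], ...]. A call has exactly 5 rows; each row shifts and turns the commanded pose from where the row before left it; what a row does not reach is not made up. A row lasts 1/12 s, in which the tool goes at most 41.7 mm and 7.16 degrees, less where a joint would pass 70% of its speed; a pose out of reach is approached as far as the arm can. A call with a gripper value outside its range is refused whole. "claw" is the closure in counts, from 0 (fully open) to 255 (shut), set as the call begins (left out, the last holds). The fingers move at their own pace and stop on an object; "squeeze" is the grip in N (left out, the last holds). Time passes only in rows, so rows that do not move let the fingers close, or fill a call up. It gives the time, the measured TCP pose, the force and the opening at its end, in the units of the state.
- arm.get_state(): the state, without advancing time (a new reading comes with each control period).
- arm.grab_frame(name): name is "side" or "top"; returns the picture (480x640x3 uint8, red, green, blue); there is no depth.
- arm.calibration(name): a dict with "intrinsics" (3x3 intrinsics, pixels), "T" (4x4, takes a point from camera to world coordinates). Camera axes: x right, y up, looking along -z (the intrinsics and any distortion apply to the point x, -y, -z); pixel columns grow to the right and rows downward; lengths in m; the calibration is good to about 2 mm. A picture is of the moment at which its call begins. calibration takes no time and is no camera call.
- arm.job_done(): hands the job in, once; it reports no verdict.
Trained networks look in the newest picture that a camera, given by its name, has taken for a name from the list of things; names that differ only in an ending like _2 or _b are one class to them, and where a whole thing is asked for, a point or a joint stands for the part that bears it (a point fixed in the world has none). Each returns a list of dicts, best first, with "score" (0 to 1); they miss things now and then, are a little off and sometimes report something else, mostly with a low value. They report only what shows in the picture. A call takes as long as a camera call. They do not tell look-alikes from the thing itself.
- arm.spot_in(thing, camera): "xy" ([column, row] in pixels, amid what is visible of it).
- arm.masks_of(thing, camera): "pixels" (480x640 bool, what is visible of it) and "xy" ([column, row] in pixels, amid what is visible of it).
- arm.spot_point(thing, camera): "xy" ([column, row] in pixels: a listed point, or the origin of a listed thing).
The state is a dict: "t": time; "q": joint angles; "qd": joint speeds; "joint_efforts": joint torques, N m; "eef_pos": TCP position; "ee_rot": TCP orientation; "force": force on the tool from outside, world axes, zero at the start; "moment": the same for the moment, N m; "width": finger opening in m.
Only numpy, scipy, OpenCV 4.12 (cv2) and the standard library are available. Lean on these libraries where they do the work, as an engineer would, in place of code of your own. Each camera call takes 0.05 s, during which the arm holds its last target. There are 200 camera calls.

## Working session

There is one attempt and no reset: what is moved stays moved. The work goes in short steps, Python scripts to look and compute and a tool call to move; the robot and the scene stay as the last step left them, time stands still between calls to the robot, and variables do not carry over. Pictures are saved under pics/ and viewed, about 8 in all and at most 12, crops included, and the job is handed in when it is done.

Besides the shell and the picture viewer there is one more tool, called after "Request:" as name([rows], argument=value, ...), one row to a line, values as JSON. move_arm: Moves the arm, as the interface text tells. Its arguments: {"type":"object","properties":{"deltas":{"type":"array","items":{"type":"array","items":{"type":"number"}}},"claw":{"type":"number"},"squeeze":{"type":"number"}},"required":["deltas"]}

```bash
mkdir -p pics; ls; python3 - <<'E'
from station import arm
import cv2,numpy as np
print(arm.tcp_to_grasp, arm.get_state())
for c in("side","top"):
    im=arm.grab_frame(c); cv2.imwrite(f"pics/{c}0.png",im[:,:,::-1])
    k=arm.calibration(c); print(c,k)
    for n in("rack","clip_seat","jaw_nose","lip_tall","lip_mid","lip_short","tube_tall","tube_mid","tube_short","spoon","rest","salt_shaker","spice_jar","garlic","lemon"):
        print(n,[(np.round(d["xy"]).tolist(),round(d["score"],2)) for d in arm.spot_point(n,c)][:4])
E
```

```text
pics
0.1593 {'t': 0.0, 'q': array([-9.42894064e-01,  3.59406106e-01,  1.10981277e-02, -3.27402251e-04,
       -1.22411053e+00, -2.88079357e-01]), 'qd': array([-1.15980999e-03,  8.16054973e-04, -1.91074760e-03,  9.40651560e-05,
        1.39131132e-03,  8.51021966e-04]), 'joint_efforts': array([-2.56829720e-03, -5.82714701e+01,  2.93046731e+01,  6.99692845e+00,
        6.77647971e-03, -1.25423503e-04]), 'eef_pos': array([ 0.22491819, -0.6362364 ,  0.40373121]), 'ee_rot': array([ 3.13994987e+00, -1.65825131e-04, -2.80188111e+00]), 'force': array([-0.22911244,  0.62477362,  0.14889603]), 'moment': array([-0.01073026,  0.0234721 , -0.04703862]), 'width': 0.08740880052625757}
side {'intrinsics': array([[488.97123306,   0.        , 318.76504447],
       [  0.        , 488.97123306, 246.49820657],
       [  0.        ,   0.        ,   1.        ]]), 'T': array([[ 0.94555287, -0.28625018,  0.15488899,  0.75409607],
       [ 0.325431  ,  0.83874699, -0.43657548, -0.57796296],
       [-0.00494286,  0.46321088,  0.88623431,  1.16196965],
       [ 0.        ,  0.        ,  0.        ,  1.        
[... 1115 characters left out ...]
 [ 0.        ,  0.        ,  0.        ,  1.        ]])}
rack [([288.0, 269.0], 0.59)]
clip_seat []
jaw_nose [([296.0, 281.0], 0.72)]
lip_tall [([295.0, 227.0], 0.67)]
lip_mid [([250.0, 262.0], 0.67)]
lip_short [([179.0, 321.0], 0.69), ([262.0, 229.0], 0.45), ([290.0, 240.0], 0.35)]
tube_tall [([290.0, 237.0], 0.7), ([295.0, 284.0], 0.62)]
tube_mid [([250.0, 267.0], 0.81)]
tube_short [([271.0, 252.0], 0.57)]
spoon [([389.0, 222.0], 0.58), ([456.0, 209.0], 0.57), ([292.0, 238.0], 0.5)]
rest [([389.0, 223.0], 0.61)]
salt_shaker [([337.0, 201.0], 0.71)]
spice_jar [([211.0, 364.0], 0.65)]
garlic [([359.0, 238.0], 0.52)]
lemon [([179.0, 319.0], 0.7), ([250.0, 268.0], 0.57), ([252.0, 260.0], 0.4)]
```

```bash
python3 - <<'E'
import cv2,numpy as np
a=cv2.imread("pics/side0.png");b=cv2.imread("pics/top0.png")
# enlarged crops
cv2.imwrite("pics/side0c.png",cv2.resize(a[100:480,180:460],None,fx=1.57,fy=1.57,interpolation=3))
cv2.imwrite("pics/top0c.png",cv2.resize(b[150:400,150:500],None,fx=2.28,fy=2.28,interpolation=3))
E
```

```text
(no output)
```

View pics/side0c.png

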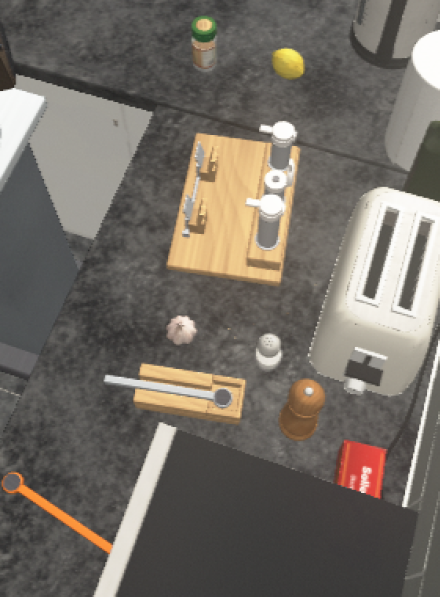

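View pics/top0c.png

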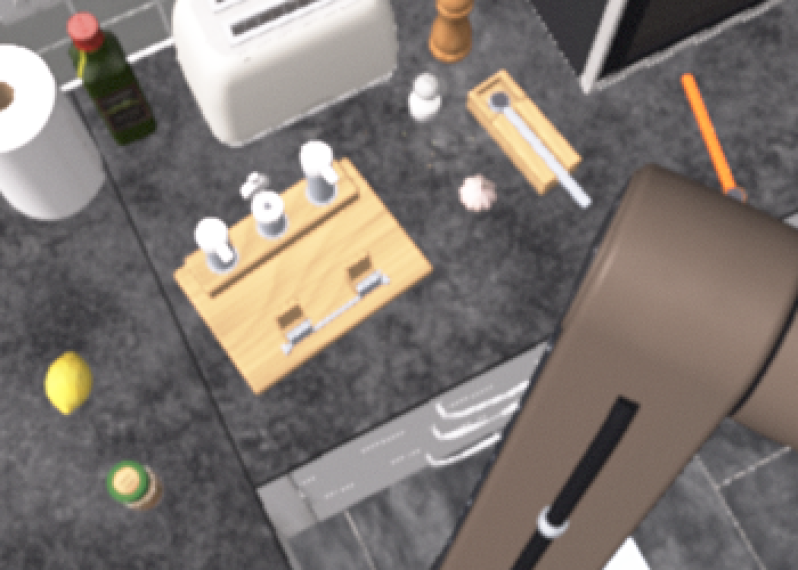

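The real spoon is the steel one in the rest, at side (282,346) and top (389,222). The orange one at side (224,431) and top (456,209) is a look-alike and doesn't fit. The tall tube is at the near (-y) end of the row (lip at side (339,228)), the short one with its open cap is in the middle, and the mid one is at the far end (lip at side (345,181)). Next I fit the poses.

```bash
cat > h.py <<'E'
from station import arm
import numpy as np, cv2
from scipy.optimize import least_squares
C={c:arm.calibration(c) for c in("side","top")}
def proj(c,P):
    k=C[c];T=np.linalg.inv(k["T"]);p=(T[:3,:3]@np.atleast_2d(P).T).T+T[:3,3]
    u=(k["intrinsics"]@(p*[1,-1,-1]).T).T
    return u[:,:2]/u[:,2:]
def ray(c,uv):
    k=C[c];d=np.linalg.inv(k["intrinsics"])@[uv[0],uv[1],1]
    return k["T"][:3,3],k["T"][:3,:3]@(d*[1,-1,-1])
def atz(c,uv,z):
    o,d=ray(c,uv);return o+d*(z-o[2])/d[2]
def tri(s,t):
    A=[];b=[]
    for c,uv in(("side",s),("top",t)):
        o,d=ray(c,uv);d/=np.linalg.norm(d);M=np.eye(3)-np.outer(d,d);A.append(M);b.append(M@o)
    A=np.vstack(A);b=np.hstack(b);X=np.linalg.lstsq(A,b,rcond=None)[0]
    return X,np.linalg.norm(A@X-b)
def place(p,L):
    c,s=np.cos(p[2]),np.sin(p[2]);L=np.atleast_2d(L)
    return np.c_[p[0]+c*L[:,0]-s*L[:,1],p[1]+s*L[:,0]+c*L[:,1],L[:,2]]
def fit(obs,p0):
    f=lambda p:np.concatenate([(proj(c,place(p,L))[0]-uv) for c,L,uv in obs])
    r=least_squares(f,p0,loss="soft_l1");return r.x,r.fun.reshape(-1,2)
E
python3 - <<'E'
from h import *
from PIL import Image
E
python3 - <<'E'
from h import *
np.set_printoptions(precision=4,suppress=True)
for n,s,t in(("lip_tall",(339,228),(295,227)),("lip_mid",(345,181),(250,262)),("nose",(306,214),(296,281)),("spoon",(282,346),(389,222)),("rest",(284,351),(389,223)),("garlic",(295,311),(359,238)),("salt",(348,329),(337,201)),("jar",(311,140),(211,364)),("lemon",(361,149),(179,319))):
    print(n,*tri(s,t))
S=lambda x,y:np.array([180+x/1.57,100+y/1.57]);Tt=lambda x,y:np.array([150+x/2.28,150+y/2.28])
a,b,z=.095,.135,.018
obs=[("side",(-a,-b,z),S(169,266)),("side",(a,-b,z),S(281,281)),("side",(-a,b,z),S(197,134)),
("top",(-a,b,z),Tt(260,388)),("top",(-a,-b,z),Tt(433,267)),("top",(a,b,z),Tt(176,275)),
("side",(.035,-.075,.16),np.array((339,228))),("top",(.035,-.075,.16),np.array((295,227))),
("side",(.035,.075,.14),np.array((345,181))),("top",(.035,.075,.14),np.array((250,262))),
("side",(-.060,0,.045),np.array((303,217))),("side",(-.062,0,.059),np.array((306,214))),("top",(-.062,0,.059),np.array((296,281)))]
p,r=fit(obs,[.6,0,0]);print(p);print(r)
# spoon: mask minAreaRect
for c in("side","top"):
    for d in arm.masks_of("spoon",c)[:2]:
        m=d["pixels"].astype(np.uint8);print(c,d["xy"],d["score"],m.sum(),cv2.minAreaRect(cv2.findNonZero(m)))
        ys,xs=np.nonzero(m);print(np.c_[xs,ys][[xs.argmin(),xs.argmax(),ys.argmin(),ys.argmax()]].tolist())
E
```

```text
lip_tall [ 0.6086 -0.024   0.1629] 7.838457881508709e-07
lip_mid [0.5792 0.1213 0.1453] 0.0015666848776816618
nose [0.5    0.0333 0.0775] 0.00438669035896306
spoon [ 0.5548 -0.2977  0.0143] 0.005263892704104617
rest [ 0.5594 -0.3027 -0.0083] 0.006487521855183792
garlic [ 0.553  -0.1987  0.0007] 0.002113367918323516
salt [ 0.6922 -0.1981 -0.0064] 0.002342028407033356
jar [ 0.4117  0.333  -0.0009] 0.0029950467557541384
lemon [ 0.5663  0.3643 -0.0148] 0.010430623616630278
[0.5623 0.0439 0.182 ]
[[-2.7816  0.1452]
 [-0.7859  0.5205]
 [-3.3789 -1.4844]
 [-0.2729  3.4407]
 [ 0.6454 -0.3267]
 [-1.7173  0.5364]
 [ 0.7296  0.6572]
 [-0.404  -0.0609]
 [ 2.1273  0.6438]
 [-0.9074 -0.0403]
 [ 3.3866  4.2652]
 [-0.5116  4.4542]
 [-0.7029  0.7566]]
side [211.2, 425.0] 0.93 546 ((216.9720001220703, 425.07318115234375), (81.66041564941406, 13.55400276184082), 31.239212036132812)
[[181, 406], [250, 448], [185, 401], [247, 451]]
side [291.8, 347.3] 0.72 539 ((286.374267578125, 349.0998840332031), (82.29287719726562, 12.263031959533691), 6.519801616668701)
[[246, 340], [327, 351], [247, 339], [319, 359]]
top [458.1, 208.3] 0.71 254 ((461.4741516113281, 209.9396514892578), (58.56267547607422, 5.908789157867432), 66.80140686035156)
[[450, 183], [475, 234], [450, 183], [474, 236]]
top [382.8, 214.7] 0.61 255 ((387.274658203125, 213.7631378173828), (63.7611083984375, 9.242532730102539), 46.43209457397461)
[[364, 193], [407, 236], [366, 190], [405, 239]]
```

```bash
cat > fit1.py <<'E'
from h import *
np.set_printoptions(precision=4,suppress=True)
im={c:cv2.imread(f"pics/{c}0.png") for c in C}
seg=lambda a,b,n=40:np.linspace(a,b,n)
circ=lambda x,y,z,r=.018:np.c_[x+r*np.cos(t:=np.linspace(0,6.28,40)),y+r*np.sin(t),z+0*t]
a,b,z=.095,.135,.018
rk=np.vstack([seg((-a,-b,z),(-a,b,z),80),seg((-a,-b,z),(a,-b,z),60),seg((-a,b,z),(a,b,z),60),seg((-a,-b,0),(-a,b,0),80),seg((-a,-b,0),(a,-b,0),60),
  circ(.066,-.075,.165),circ(.066,.075,.145)])
# dense gradient-based: distance to Canny edges, capped
DT={c:np.minimum(cv2.distanceTransform(255-cv2.Canny(cv2.resize(im[c],None,fx=4,fy=4,interpolation=2),60,140),cv2.DIST_L2,5)/4,4).astype(np.float32) for c in C}
def look(c,uv):
    return cv2.remap(DT[c],((uv[:,0]+.5)*4-.5).astype(np.float32)[None],((uv[:,1]+.5)*4-.5).astype(np.float32)[None],1)[0]
f=lambda p:np.concatenate([look(c,proj(c,place(p,rk))) for c in C])
p=np.array([.5623,.0439,.182])
for c in (["side"],["top"],["side","top"]):
    g=lambda p:np.concatenate([look(k,proj(k,place(p,rk))) for k in c])
    from scipy.optimize import differential_evolution as DE
    r=DE(lambda q:g(q).mean(),[(p[0]-.015,p[0]+.015),(p[1]-.015,p[1]+.015),(p[2]-.05,p[2]+.05)],seed=1,maxiter=80);print("rack",c,r.x,r.fun)
pr=r.x
# spoon: silhouettes
box=np.array([(x,y,zz) for x in(-.084,.084) for y in(-.006,.006) for zz in(0,.012)])
bowl=np.vstack([circ(.097,0,.012,.015),circ(.097,0,0.004,.013)])
def sil(c,p):
    m=np.zeros((480*4,640*4),np.uint8)
    for q in(box,bowl):
        u=proj(c,place(p[:3],q+[0,0,p[3]]));h=cv2.convexHull(((u+.5)*4).astype(np.int32));cv2.fillConvexPoly(m,h,1)
    return m>0
M={}
for c,w in(("side",(286,349)),("top",(387,214))):
    d=min(arm.masks_of("spoon",c),key=lambda d:np.hypot(*(np.array(d["xy"])-w)));M[c]=cv2.resize(d["pixels"].astype(np.uint8),None,fx=4,fy=4,interpolation=0)>0
def iou(p):
    s=0
    for c in M:
        r=sil(c,p);s+=(r&M[c]).sum()/(r|M[c]).sum()
    return -s/2
for zr in((.0219,.0221),(0,.06)):
    r=DE(iou,[(.52,.6),(-.34,-.27),(-.6,.4),zr],seed=1,maxiter=25,popsize=10,polish=False);print("spoon",r.x,r.fun)
ps=r.x
for c,(x0,y0,w,h) in(("side",(235,150,150,220)),("top",(225,180,200,150))):
    k=4 if c=="top" else 2.7
    o=cv2.resize(im[c][y0:y0+h,x0:x0+w],None,fx=k,fy=k,interpolation=2)
    pts=[(pr,rk,(0,0,255)),(pr,np.vstack([seg((-.053,-.068,.045),(-.053,.068,.045)),seg((-.067,-.068,.085),(-.053,.068,.085))]),(255,0,0)),(ps[:3],np.vstack([seg((-.084,-.006,.034),(.084,-.006,.034)),seg((-.084,.006,.034),(.084,.006,.034)),circ(.097,0,.034,.015)]),(0,255,0))]
    for p,L,col in pts:
        for u in proj(c,place(p,L)): cv2.circle(o,tuple(np.int32((u+.5-[x0,y0])*k)),0,col,-1)
    cv2.imwrite(f"pics/ov_{c}.png",o)
v=np.hstack([cv2.resize(cv2.imread("pics/ov_side.png"),(405,594))])
E
python3 fit1.py
```

```text
rack ['side'] [0.564  0.0461 0.1662] 0.836645781993866
rack ['top'] [0.5655 0.0448 0.1619] 0.5599876642227173
rack ['side', 'top'] [0.5648 0.0454 0.1613] 0.7315943837165833
spoon [ 0.5588 -0.301   0.1726  0.0219] -0.7579455738716823
spoon [ 0.5572 -0.3007  0.1667  0.0207] -0.7575608833046341
```

View pics/ov_side.png

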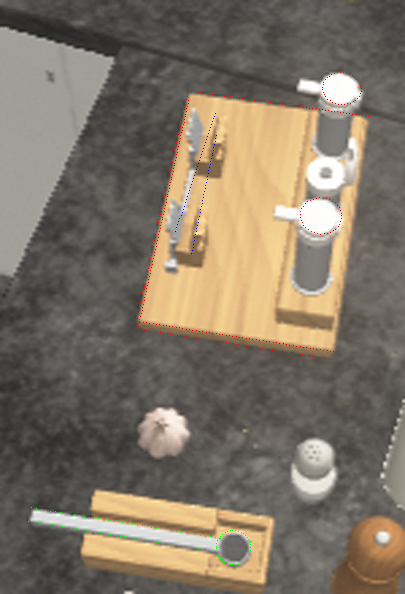

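View pics/ov_top.png

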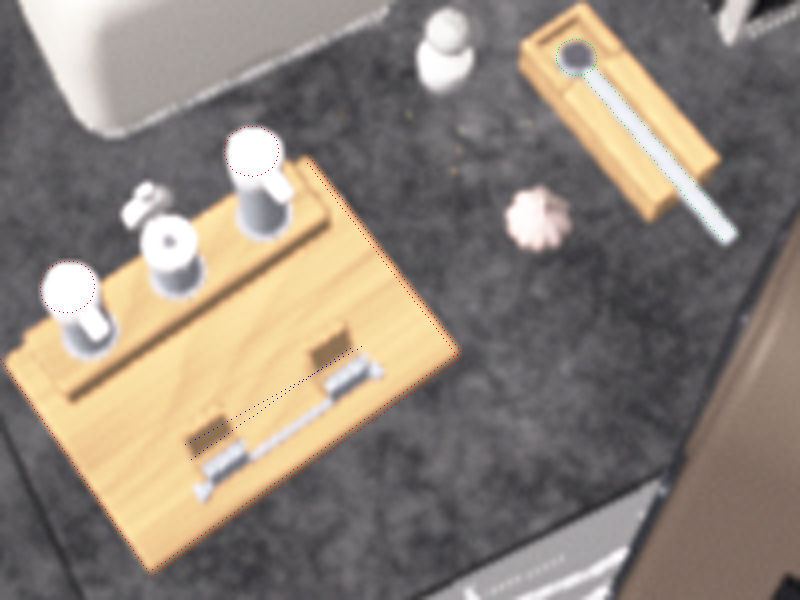

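```bash
python3 - <<'E'
from h import *
np.set_printoptions(precision=4,suppress=True)
p=np.array([.5648,.0454,.1613])
T=lambda x,y:(150+x/2.28,150+y/2.28); S=lambda x,y:(180+x/1.57,100+y/1.57)
print("front edge",atz("top",T(260,487),0),atz("top",T(545,345),0))
print("front edge side",atz("side",S(155,112),0),atz("side",S(5,428),0))
inv=lambda P:place([0,0,-p[2]],np.r_[P[:2]-p[:2],P[2]])[0]
for uv in((252,214),(322,182)):print("toaster local",inv(atz("top",uv,0)))
print("toaster side local",inv(atz("side",S(312,375),0)))
X,e=tri((367,204),(262,229));print("lip_short",X,e,"local",inv(X))
for th in(1.0,1.3,1.6,1.8,2.0):
    L=(.084-.049*np.cos(th)+.005*np.sin(th),0,.115+.049*np.sin(th)+.005*np.cos(th));print(th,L,proj("side",place(p,L)),proj("top",place(p,L)))
for n,L in dict(clip=(-.06,0,.045),tabT=(.035,-.075,.16),tabM=(.035,.075,.14)).items():print(n,place(p,L))
E
```

```text
front edge [0.3488 0.2049 0.    ] [ 0.3449 -0.1841  0.    ]
front edge side [0.36   0.1906 0.    ] [ 0.357  -0.4275  0.    ]
toaster local [ 0.2004 -0.0264  0.    ]
toaster local [ 0.1619 -0.2609  0.    ]
toaster side local [ 0.1655 -0.2742  0.    ]
lip_short [0.6482 0.0588 0.1612] 0.006902985092803841 local [ 0.0844 -0.0002  0.1612]
1.0 (np.float64(0.061732541936500636), 0, np.float64(0.15893358978492764)) [[355.7572 203.8887]] [[265.2353 234.849 ]]
1.3 (np.float64(0.07571034832448119), 0, np.float64(0.1635518452285654)) [[361.6206 203.6689]] [[262.0911 230.2389]]
1.6 (np.float64(0.09042864460797068), 0, np.float64(0.1638331089375273)) [[367.6916 204.4643]] [[258.972  226.0235]]
1.8 (np.float64(0.10000214079435224), 0, np.float64(0.16158252343956614)) [[371.5568 205.5258]] [[257.0585 223.6379]]
2.0 (np.float64(0.10893768212493839), 0, np.float64(0.1574748397317227)) [[375.0767 206.9591]] [[255.3738 221.7109]]
clip [[0.5056 0.0358 0.045 ]]
tabT [[ 0.6114 -0.023   0.16  ]]
tabM [[0.5873 0.125  0.14  ]]
```

Request:
move_arm([
  [25,30,0,0,0,-2],
  [41,41,0,0,0,-2],
  [41,41,0,0,0,-2],
  [41,41,0,0,0,-2],
  [41,41,0,0,0,-2],
], claw=100, squeeze=55)

```text
t: 2.22
eef_pos: [0.3687, -0.4871, 0.4049]
ee_rot: [-3.141, 0.0, -2.979]
force: [0.6, -0.4, -0.8]
width: 0.0596
```

Request:
move_arm([
  [20,35,-20,0,0,0],
  [20,35,-20,0,0,0],
  [20,35,-30,0,0,0],
  [20,25,-30,0,0,0],
  [0,0,0,0,0,0],
])

```text
t: 2.63
eef_pos: [0.4413, -0.3667, 0.3095]
ee_rot: [3.137, -0.004, -2.974]
force: [-0.7, 0.7, -0.2]
width: 0.0532
```

Request:
move_arm([
  [0,0,0,0,0,0],
  [0,0,0,0,0,0],
  [0,0,0,0,0,0],
  [0,0,0,0,0,0],
  [0,0,0,0,0,0],
])

```text
t: 3.05
eef_pos: [0.44, -0.3718, 0.3151]
ee_rot: [-3.141, 0.001, -2.978]
force: [-0.2, 0.8, -0.2]
width: 0.0534
```

Request:
move_arm([
  [19,20,0,0,0,0],
  [19,20,0,0,0,0],
  [19,20,0,0,0,0],
  [0,0,-20,0,0,0],
  [0,0,-20,0,0,0],
])

```text
t: 3.47
eef_pos: [0.4988, -0.3107, 0.2755]
ee_rot: [-3.14, 0.004, -2.975]
force: [-0.7, -0.5, -0.7]
width: 0.0528
```

Request:
move_arm([
  [0,0,-20,0,0,0],
  [0,0,-20,0,0,0],
  [0,0,-15,0,0,0],
  [0,0,0,0,0,0],
  [0,0,0,0,0,0],
])

```text
t: 3.88
eef_pos: [0.4972, -0.3115, 0.2192]
ee_rot: [3.141, -0.001, -2.977]
force: [-0.3, 0.5, 0.3]
width: 0.0534
```

```bash
python3 - <<'E'
from h import *
print(arm.get_state()["eef_pos"])
a=arm.grab_frame("side")[300:400,210:360,::-1];b=arm.grab_frame("top")[150:270,340:460,::-1]
cv2.imwrite("pics/g1.png",np.hstack([cv2.resize(a,(600,400)),cv2.resize(b,(400,400))])[:,:800] if 0 else cv2.resize(a,(750,500)))
E
```

```text
[ 0.49716114 -0.31151719  0.21917371]
```

View pics/g1.png

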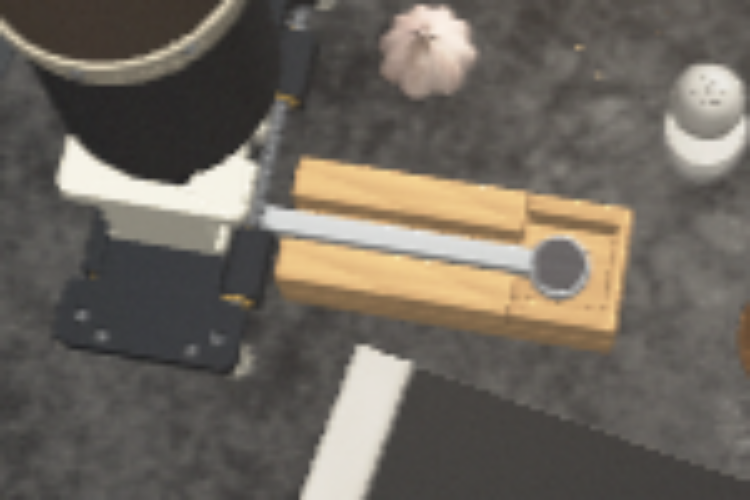

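The picture shows the fingers straddling the handle end (crop about (255,215)), clear of the rest. I lower, close and lift.

Request:
move_arm([
  [0,0,-16,0,0,0],
  [0,0,-15,0,0,0],
  [0,0,0,0,0,0],
  [0,0,0,0,0,0],
  [0,0,0,0,0,0],
])

```text
t: 4.4
eef_pos: [0.4979, -0.3112, 0.1897]
ee_rot: [-3.141, 0.002, -2.976]
force: [0.4, 0.1, -0.7]
width: 0.0534
```

Request:
move_arm([
  [0,0,0,0,0,0],
  [0,0,0,0,0,0],
  [0,0,0,0,0,0],
  [0,0,0,0,0,0],
  [0,0,0,0,0,0],
], claw=255, squeeze=55)

```text
t: 4.82
eef_pos: [0.4975, -0.311, 0.1885]
ee_rot: [-3.141, 0.0, -2.976]
force: [0.6, -0.6, 0.5]
width: 0.0256
```

Request:
move_arm([
  [0,0,0,0,0,0],
  [0,0,10,0,0,0],
  [0,0,15,0,0,0],
  [0,0,15,0,0,0],
  [0,0,15,0,0,0],
])

```text
t: 5.23
eef_pos: [0.4973, -0.311, 0.2444]
ee_rot: [3.142, -0.0, -2.976]
force: [-0.8, 0.1, -0.4]
width: 0.0111
```

```bash
cat > snap.py <<'E'
import sys
from h import *
# snap.py name cam x0 y0 w h scale
n,c=sys.argv[1:3];x,y,w,h=map(int,sys.argv[3:7]);k=float(sys.argv[7])
print(arm.get_state()["eef_pos"],arm.get_state()["width"])
cv2.imwrite(f"pics/{n}.png",cv2.resize(arm.grab_frame(c)[y:y+h,x:x+w,::-1],None,fx=k,fy=k,interpolation=2))
E
python3 snap.py g2 side 210 290 150 110 4
```

```text
[ 0.49732601 -0.31096075  0.24437119] 0.011130151521557757
```

View pics/g2.png

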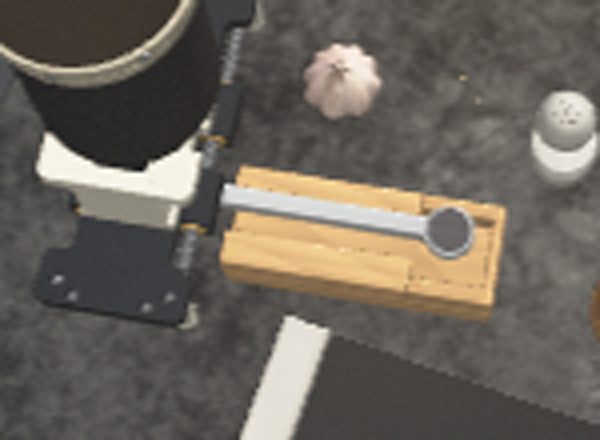

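Request:
move_arm([
  [0,0,15,0,0,0],
  [0,0,15,0,0,0],
  [-3,0,10,0,0,4],
  [-4,0,0,0,0,6],
  [-4,5,0,0,0,6],
])

```text
t: 5.7
eef_pos: [0.4865, -0.3064, 0.2847]
ee_rot: [-3.14, 0.001, -2.692]
force: [0.1, -0.2, -2.0]
width: 0.0113
```

Request:
move_arm([
  [-4,10,0,0,0,6],
  [-4,10,0,0,0,6],
  [-4,10,0,0,0,6],
  [-4,10,0,0,0,6],
  [-4,10,0,0,0,6],
])

```text
t: 6.12
eef_pos: [0.4661, -0.2555, 0.2838]
ee_rot: [-3.141, 0.0, -2.168]
force: [1.3, 0.3, -0.4]
width: 0.011
```

Request:
move_arm([
  [-4,10,0,0,0,6],
  [-4,10,0,0,0,6],
  [-3,10,0,0,0,6],
  [-3,10,0,0,0,6],
  [0,10,0,0,0,6],
])

```text
t: 6.53
eef_pos: [0.4518, -0.2055, 0.2838]
ee_rot: [-3.141, 0.0, -1.645]
force: [0.1, -1.5, -0.1]
width: 0.0112
```

Request:
move_arm([
  [0,11,0,0,0,6],
  [0,0,0,0,0,6],
  [0,0,0,0,0,1.6],
  [0,0,0,0,0,0],
  [0,0,0,0,0,0],
])

```text
t: 6.95
eef_pos: [0.4524, -0.1949, 0.2837]
ee_rot: [-3.141, -0.0, -1.414]
force: [-0.0, 0.3, 0.8]
width: 0.0117
```

```bash
python3 snap.py g3 side 210 200 180 180 3.3; python3 -c "
from station import arm;print(arm.get_state()['ee_rot'])"
```

```text
[ 0.45237593 -0.1949341   0.28371463] 0.01173242504658563
[-3.14118475e+00 -1.08525237e-04 -1.41407626e+00]
```

View pics/g3.png

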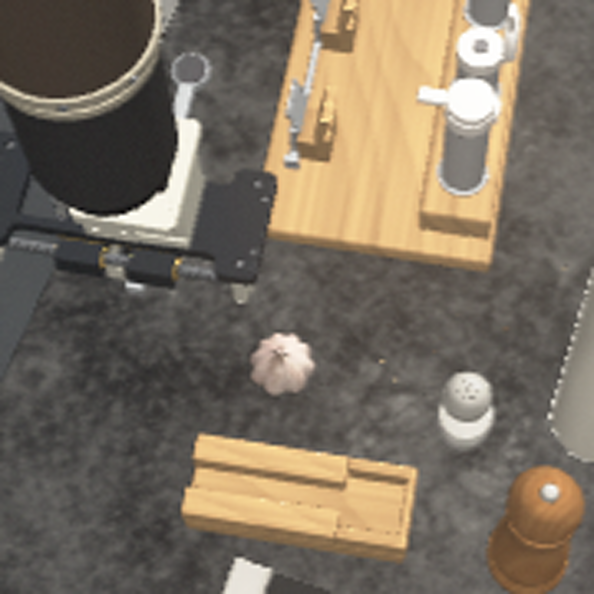

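Spoon is held, level enough, with the bowl towards +y, and the garlic is untouched. I lower it to lay it down.

Request:
move_arm([
  [0,0,-20,0,0,0],
  [0,0,-20,0,0,0],
  [0,0,-20,0,0,0],
  [0,0,-15,0,0,0],
  [0,0,-8,0,0,0],
])

```text
t: 7.42
eef_pos: [0.4518, -0.1951, 0.1986]
ee_rot: [3.139, 0.001, -1.414]
force: [0.3, -0.3, -0.6]
width: 0.0117
```

Request:
move_arm([
  [0,0,-2,0,0,0],
  [0,0,-2,0,0,0],
  [0,0,-2,0,0,0],
  [0,0,0,0,0,0],
  [0,0,0,0,0,0],
])

```text
t: 7.83
eef_pos: [0.4527, -0.195, 0.1949]
ee_rot: [-3.14, -0.0, -1.413]
force: [0.5, 0.0, -0.4]
width: 0.0113
```

Request:
move_arm([
  [0,0,-2,0,0,0],
  [0,0,-2,0,0,0],
  [0,0,-1,0,0,0],
  [0,0,0,0,0,0],
  [0,0,0,0,0,0],
])

```text
t: 8.25
eef_pos: [0.4524, -0.1949, 0.1892]
ee_rot: [3.141, 0.0, -1.412]
force: [0.4, 0.2, -0.5]
width: 0.0114
```

Request:
move_arm([
  [0,0,-2,0,0,0],
  [0,0,-1,0,0,0],
  [0,0,0,0,0,0],
  [0,0,0,0,0,0],
  [0,0,0,0,0,0],
])

```text
t: 8.67
eef_pos: [0.4524, -0.195, 0.1862]
ee_rot: [3.142, 0.0, -1.413]
force: [0.4, -0.2, -0.2]
width: 0.0115
```

Request:
move_arm([
  [0,0,-2,0,0,0],
  [0,0,-1,0,0,0],
  [0,0,-1,0,0,0],
  [0,0,0,0,0,0],
  [0,0,0,0,0,0],
])

```text
t: 9.08
eef_pos: [0.4524, -0.195, 0.1821]
ee_rot: [3.141, 0.0, -1.413]
force: [0.3, -0.1, -1.2]
width: 0.0112
```

Request:
move_arm([
  [0,0,-1,0,0,0],
  [0,0,-1,0,0,0],
  [0,0,0,0,0,0],
  [0,0,0,0,0,0],
  [0,0,0,0,0,0],
])

```text
t: 9.5
eef_pos: [0.4524, -0.195, 0.1803]
ee_rot: [-3.142, -0.0, -1.413]
force: [0.0, 0.5, 0.6]
width: 0.011
```

Request:
move_arm([
  [0,0,0,0,0,0],
  [0,0,0,0,0,0],
  [0,0,0,0,0,0],
  [0,0,0,0,0,0],
  [0,0,0,0,0,0],
], claw=130)

```text
t: 9.92
eef_pos: [0.4524, -0.1949, 0.1803]
ee_rot: [-3.142, 0.0, -1.412]
force: [0.5, -0.7, -0.3]
width: 0.0392
```

Request:
move_arm([
  [0,0,15,0,0,0],
  [0,0,25,0,0,0],
  [0,0,30,0,0,0],
  [0,0,30,0,0,0],
  [0,0,20,0,0,0],
])

```text
t: 10.33
eef_pos: [0.4527, -0.1951, 0.303]
ee_rot: [-3.139, -0.001, -1.412]
force: [0.8, -0.1, 0.4]
width: 0.0426
```

Request:
move_arm([
  [0,-30,0,0,0,0],
  [0,-30,0,0,0,0],
  [0,-30,0,0,0,0],
  [0,-30,0,0,0,0],
  [0,0,0,0,0,0],
])

```text
t: 10.75
eef_pos: [0.4524, -0.3185, 0.3001]
ee_rot: [3.141, -0.001, -1.415]
force: [0.6, 0.2, 0.2]
width: 0.0431
```

```bash
cat > fit2.py <<'E'
from h import *
import sys
from scipy.optimize import differential_evolution as DE
np.set_printoptions(precision=4,suppress=True)
circ=lambda x,y,z,r=.018:np.c_[x+r*np.cos(t:=np.linspace(0,6.28,40)),y+r*np.sin(t),z+0*t]
box=np.array([(x,y,zz) for x in(-.084,.084) for y in(-.006,.006) for zz in(0,.012)])
bowl=np.vstack([circ(.097,0,.012,.015),circ(.097,0,0.004,.013)])
def sil(c,p):
    m=np.zeros((480*4,640*4),np.uint8)
    for q in(box,bowl):
        u=proj(c,place(p[:3],q+[0,0,p[3]]));cv2.fillConvexPoly(m,cv2.convexHull(((u+.5)*4).astype(np.int32)),1)
    return m>0
def run(x,y,yaw,z,d=.03):
    M={}
    for c in C:
        im=arm.grab_frame(c);cv2.imwrite(f"pics/last_{c}.png",im[:,:,::-1])
        w=proj(c,[x,y,z])[0];L=arm.masks_of("spoon",c)
        if not L: print("none",c);continue
        b=min(L,key=lambda e:np.hypot(*(np.array(e["xy"])-w)));print(c,b["xy"],w,b["score"],b["pixels"].sum())
        if np.hypot(*(np.array(b["xy"])-w))<25:M[c]=cv2.resize(b["pixels"].astype(np.uint8),None,fx=4,fy=4,interpolation=0)>0
    def f(p,cs=None):
        s=0
        for c in cs or M:
            r=sil(c,p);s+=(r&M[c]).sum()/(r|M[c]).sum()
        return -s/len(cs or M)
    for cs in [[c] for c in M]+([list(M)] if len(M)>1 else []):
        r=DE(f,[(x-d,x+d),(y-d,y+d),(yaw-.3,yaw+.3),(z-1e-4,z+1e-4)],args=(cs,),seed=1,maxiter=25,popsize=10,polish=False);print(cs,r.x,r.fun)
if __name__=="__main__":run(*map(float,sys.argv[1:]))
E
python3 fit2.py .442 -.134 1.73 0
```

```text
side [266.0, 269.6] [263.0687 275.9174] 0.94 390
top [340.6, 290.1] [357.1857 279.5953] 0.58 270
['side'] [ 0.4428 -0.1369  1.7282  0.    ] -0.8194921070693205
['top'] [ 0.4426 -0.1336  1.7378 -0.0001] -0.661126351460384
['side', 'top'] [ 0.4424 -0.1343  1.7253  0.    ] -0.7334223021006685
```

Request:
move_arm([
  [-2,36,0,0,0,0],
  [-2,37,0,0,0,0],
  [-2,37,0,0,0,0],
  [-2,37,0,0,0,0],
  [-2,36,0,0,0,0],
])

```text
t: 11.37
eef_pos: [0.4417, -0.1296, 0.3005]
ee_rot: [-3.141, 0.0, -1.411]
force: [1.8, 0.2, 0.7]
width: 0.0429
```

Request:
move_arm([
  [0,0,-25,0,0,0],
  [0,0,-25,0,0,0],
  [0,0,-25,0,0,0],
  [0,0,-20,0,0,0],
  [0,0,-15,0,0,0],
])

```text
t: 11.78
eef_pos: [0.4417, -0.1308, 0.189]
ee_rot: [3.141, 0.0, -1.41]
force: [0.6, 0.0, 0.4]
width: 0.0433
```

Request:
move_arm([
  [0,0,-5,0,0,0],
  [0,0,-4,0,0,0],
  [0,0,0,0,0,0],
  [0,0,0,0,0,0],
  [0,0,0,0,0,0],
])

```text
t: 12.2
eef_pos: [0.4428, -0.1318, 0.1822]
ee_rot: [-3.14, -0.0, -1.412]
force: [-0.3, 0.3, 0.0]
width: 0.0431
```

Request:
move_arm([
  [0,-4,-1,0,0,0],
  [0,0,-1,0,0,0],
  [0,0,0,0,0,0],
  [0,0,0,0,0,0],
  [0,0,0,0,0,0],
])

```text
t: 12.62
eef_pos: [0.4424, -0.1361, 0.1793]
ee_rot: [-3.142, -0.0, -1.413]
force: [0.5, 0.8, -1.1]
width: 0.0432
```

Request:
move_arm([
  [0,0,0,0,0,0],
  [0,0,0,0,0,0],
  [0,0,0,0,0,0],
  [0,0,0,0,0,0],
  [0,0,0,0,0,0],
], claw=255, squeeze=60)

```text
t: 13.03
eef_pos: [0.4424, -0.1359, 0.1792]
ee_rot: [3.142, -0.0, -1.412]
force: [-0.4, -0.3, 0.4]
width: 0.0154
```

Request:
move_arm([
  [0,0,0,0,0,0],
  [0,0,0,0,0,0],
  [0,0,0,0,0,0],
  [0,0,0,0,0,0],
  [0,0,0,0,0,0],
])

```text
t: 13.45
eef_pos: [0.4424, -0.1359, 0.1793]
ee_rot: [-3.142, 0.0, -1.413]
force: [0.5, 0.6, -0.9]
width: 0.011
```

Request:
move_arm([
  [0,0,20,0,0,0],
  [0,0,30,0,0,0],
  [0,0,30,0,0,0],
  [0,0,30,0,0,0],
  [0,0,10,0,0,0],
])

```text
t: 13.87
eef_pos: [0.4434, -0.136, 0.3034]
ee_rot: [-3.136, -0.001, -1.412]
force: [0.8, 0.1, -0.6]
width: 0.0114
```

Request:
move_arm([
  [13,35,0,0,0,0],
  [13,35,0,0,0,0],
  [13,35,0,0,0,0],
  [13,35,0,0,0,0],
  [10,32,0,0,0,0],
])

```text
t: 14.28
eef_pos: [0.5049, 0.0379, 0.2994]
ee_rot: [-3.141, 0.0, -1.412]
force: [1.5, -0.9, 0.4]
width: 0.0112
```

Request:
move_arm([
  [0,0,0,0,0,0],
  [0,0,-10,0,0,0],
  [0,0,-10,0,0,0],
  [0,0,0,0,0,0],
  [0,0,0,0,0,0],
])

```text
t: 14.7
eef_pos: [0.5036, 0.0349, 0.2781]
ee_rot: [3.139, -0.001, -1.414]
force: [-0.8, -0.4, 0.0]
width: 0.0114
```

```bash
python3 snap.py g4 top 225 200 150 150 4; python3 - <<'E'
from h import *
from scipy.optimize import least_squares
import sys
p=np.array([.5648,.0454,.1613])
im=cv2.imread("pics/g4.png")
e=arm.get_state()["eef_pos"];z=e[2]-.178-.0013
# draw expected spoon from tcp, and clip lines
c="top"
for P,col in((place([e[0],e[1],1.729],np.linspace((-.084,0,z+.012),(.112,0,z+.012),60)),(0,255,0)),(place(p,np.linspace((-.053,-.068,.085),(-.053,.068,.085),60)),(0,0,255)),(place(p,np.linspace((-.071,-.068,.089),(-.071,.068,.089),60)),(255,0,0))):
    for u in proj(c,P):cv2.circle(im,tuple(np.int32((u+.5-[225,200])*4)),0,col,-1)
cv2.imwrite("pics/g4o.png",im)
E
```

```text
[0.50363919 0.03492816 0.27805287] 0.011379865220610066
```

View pics/g4o.png

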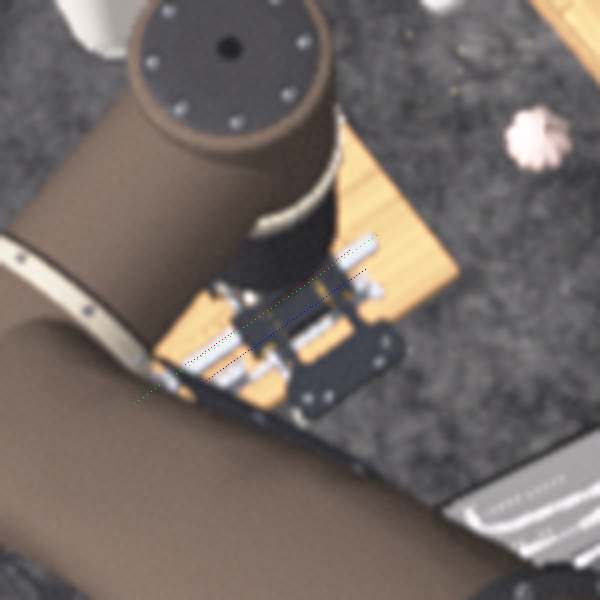

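Request:
move_arm([
  [1.5,0.8,-5,0,0,0.2],
  [0,0,-8,0,0,0],
  [0,0,-5,0,0,0],
  [0,0,0,0,0,0],
  [0,0,0,0,0,0],
])

```text
t: 15.17
eef_pos: [0.5058, 0.0366, 0.2608]
ee_rot: [3.141, -0.0, -1.409]
force: [0.2, 0.1, 0.6]
width: 0.011
```

Request:
move_arm([
  [0,0,-3,0,0,0],
  [0,0,-3,0,0,0],
  [0,0,-2,0,0,0],
  [0,0,0,0,0,0],
  [0,0,0,0,0,0],
])

```text
t: 15.58
eef_pos: [0.5059, 0.0369, 0.2532]
ee_rot: [3.141, -0.0, -1.409]
force: [-0.0, 0.2, 0.1]
width: 0.0115
```

Request:
move_arm([
  [0,0,-3,0,0,0],
  [0,0,-2,0,0,0],
  [0,0,-1,0,0,0],
  [0,0,0,0,0,0],
  [0,0,0,0,0,0],
])

```text
t: 16.0
eef_pos: [0.5059, 0.0368, 0.2472]
ee_rot: [3.141, -0.0, -1.409]
force: [-0.0, -0.4, -0.8]
width: 0.0114
```

Request:
move_arm([
  [0,0,-2,0,0,0],
  [0,0,-2,0,0,0],
  [0,0,-1,0,0,0],
  [0,0,0,0,0,0],
  [0,0,0,0,0,0],
])

```text
t: 16.42
eef_pos: [0.5059, 0.0369, 0.2422]
ee_rot: [3.141, -0.0, -1.409]
force: [0.5, -0.1, -0.3]
width: 0.0112
```

Request:
move_arm([
  [0,0,-2,0,0,0],
  [0,0,-2,0,0,0],
  [0,0,-1,0,0,0],
  [0,0,0,0,0,0],
  [0,0,0,0,0,0],
])

```text
t: 16.83
eef_pos: [0.5053, 0.0366, 0.2371]
ee_rot: [3.14, -0.0, -1.409]
force: [-3.4, -0.7, 4.1]
width: 0.0115
```

Request:
move_arm([
  [-1,0,0,0,0,0],
  [-1,0,0,0,0,0],
  [0,0,0,0,0,0],
  [0,0,0,0,0,0],
  [0,0,0,0,0,0],
])

```text
t: 17.25
eef_pos: [0.5043, 0.037, 0.2374]
ee_rot: [-3.141, 0.0, -1.409]
force: [2.0, -0.4, 0.3]
width: 0.0116
```

Request:
move_arm([
  [0,0,-1.5,0,0,0],
  [0,0,-1.5,0,0,0],
  [0,0,0,0,0,0],
  [0,0,0,0,0,0],
  [0,0,0,0,0,0],
])

```text
t: 17.67
eef_pos: [0.504, 0.037, 0.2342]
ee_rot: [-3.142, 0.0, -1.409]
force: [1.4, 1.0, -0.5]
width: 0.0112
```

Request:
move_arm([
  [0,0,-1.5,0,0,0],
  [0,0,-1.5,0,0,0],
  [0,0,0,0,0,0],
  [0,0,0,0,0,0],
  [0,0,0,0,0,0],
])

```text
t: 18.08
eef_pos: [0.5038, 0.0368, 0.231]
ee_rot: [3.141, -0.0, -1.409]
force: [0.5, 0.8, -0.9]
width: 0.0111
```

Request:
move_arm([
  [0,0,-1.5,0,0,0],
  [0,0,-1.5,0,0,0],
  [0,0,0,0,0,0],
  [0,0,0,0,0,0],
  [0,0,0,0,0,0],
])

```text
t: 18.5
eef_pos: [0.5038, 0.0367, 0.228]
ee_rot: [3.141, -0.0, -1.409]
force: [0.5, -1.1, -1.6]
width: 0.0115
```

Request:
move_arm([
  [0,0,-1.5,0,0,0],
  [0,0,-1.5,0,0,0],
  [0,0,0,0,0,0],
  [0,0,0,0,0,0],
  [0,0,0,0,0,0],
])

```text
t: 18.92
eef_pos: [0.5038, 0.0368, 0.225]
ee_rot: [3.141, -0.0, -1.409]
force: [-0.4, 0.7, -1.3]
width: 0.0113
```

```bash
python3 snap.py g5 side 255 170 120 110 5;python3 - <<'E'
from h import *
print(arm.get_state()["force"])
cv2.imwrite("pics/g5t.png",cv2.resize(arm.grab_frame("top")[230:330,240:360,::-1],None,fx=5,fy=5,interpolation=2))
a=cv2.imread("pics/g5.png");b=cv2.imread("pics/g5t.png");k=400/600
cv2.imwrite("pics/g5b.png",np.hstack([cv2.resize(a,(400,367)),cv2.resize(b,(400,333)) if 0 else cv2.copyMakeBorder(cv2.resize(b,(400,333)),0,34,0,0,0)]))
E
```

```text
[0.50375244 0.03681359 0.22504617] 0.011291086551484105
[-0.76675211 -0.66432348 -0.30727471]
```

View pics/g5b.png

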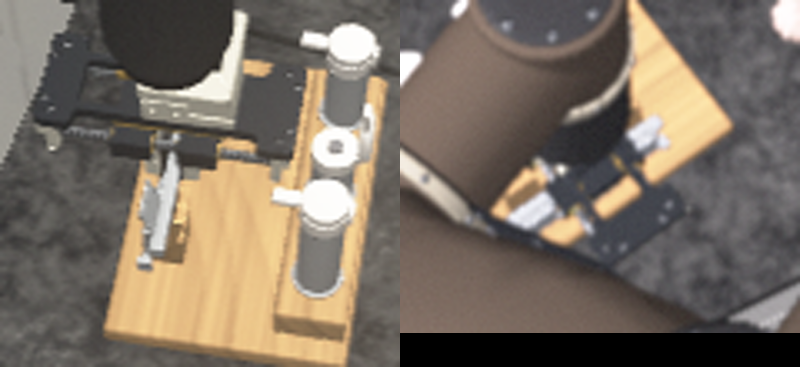

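The spoon sits between the steel jaw and the wooden prongs (left crop about (170,200)). I go on down to the bed and watch the force.

Request:
move_arm([
  [0,0,-1,0,0,0],
  [0,0,-1,0,0,0],
  [0,0,0,0,0,0],
  [0,0,0,0,0,0],
  [0,0,0,0,0,0],
])

```text
t: 19.43
eef_pos: [0.5037, 0.0368, 0.2242]
ee_rot: [3.142, -0.0, -1.409]
force: [-6.2, 0.5, 13.3]
width: 0.0114
```

Request:
move_arm([
  [0,0,-1,0,0,0],
  [0,0,-1,0,0,0],
  [0,0,0,0,0,0],
  [0,0,0,0,0,0],
  [0,0,0,0,0,0],
])

```text
t: 19.85
eef_pos: [0.5036, 0.0368, 0.2241]
ee_rot: [-3.141, -0.0, -1.408]
force: [-14.2, 1.7, 36.4]
width: 0.0118
```

Request:
move_arm([
  [0,0,3,0,0,0],
  [0,0,0,0,0,0],
  [0,0,0,0,0,0],
  [0,0,0,0,0,0],
  [0,0,0,0,0,0],
])

```text
t: 20.27
eef_pos: [0.5038, 0.0368, 0.2242]
ee_rot: [3.141, -0.0, -1.409]
force: [-5.1, 1.1, 8.4]
width: 0.0117
```

Request:
move_arm([
  [0,0,0,0,0,0],
  [0,0,0,0,0,0],
  [0,0,0,0,0,0],
  [0,0,0,0,0,0],
  [0,0,0,0,0,0],
], claw=185)

```text
t: 20.68
eef_pos: [0.5041, 0.0369, 0.2241]
ee_rot: [-3.142, -0.0, -1.409]
force: [-0.3, 0.7, 0.9]
width: 0.0241
```

Request:
move_arm([
  [0,0,15,0,0,0],
  [0,0,25,0,0,0],
  [0,0,30,0,0,0],
  [0,0,30,0,0,0],
  [0,0,30,0,0,0],
])

```text
t: 21.1
eef_pos: [0.5037, 0.0367, 0.3556]
ee_rot: [3.141, -0.0, -1.409]
force: [0.6, 1.1, -0.3]
width: 0.0244
```

Request:
move_arm([
  [0,0,20,0,0,-6],
  [0,0,20,0,0,-6],
  [0,0,20,0,0,-6],
  [5,-3,10,0,0,-6],
  [10,-6,0,0,0,-6],
], claw=140)

```text
t: 21.52
eef_pos: [0.519, 0.0281, 0.4275]
ee_rot: [-3.138, 0.003, -1.937]
force: [0.3, 1.1, 0.3]
width: 0.0391
```

Request:
move_arm([
  [10,-6,0,0,0,-6],
  [10,-6,0,0,0,-6],
  [10,-6,0,0,0,-6],
  [10,-6,0,0,0,-6],
  [10,-6,0,0,0,-6],
])

```text
t: 21.93
eef_pos: [0.5694, -0.0025, 0.4241]
ee_rot: [3.141, 0.0, -2.461]
force: [-0.1, -0.1, -0.4]
width: 0.0392
```

Request:
move_arm([
  [10,-6,0,0,0,-6],
  [10,-6,0,0,0,-6],
  [10,-6,0,0,0,-6],
  [10,-3,0,0,0,-6],
  [0,0,0,0,0,-6],
])

```text
t: 22.35
eef_pos: [0.6103, -0.0237, 0.4235]
ee_rot: [-3.141, -0.001, -2.986]
force: [0.0, 0.2, -0.4]
width: 0.0396
```

Request:
move_arm([
  [0,0,0,0,0,0],
  [0,0,0,0,0,0],
  [0,0,0,0,0,0],
  [0,0,0,0,0,0],
  [0,0,0,0,0,0],
])

```text
t: 22.77
eef_pos: [0.6087, -0.023, 0.4244]
ee_rot: [3.142, 0.0, -2.978]
force: [0.0, -0.4, 0.1]
width: 0.0394
```

```bash
python3 fit2.py .5046 .036 1.732 .045 .015; python3 - <<'E'
from h import *
for c in C:
    for n in("jaw_nose","lip_tall","lip_short","lip_mid"):print(c,n,[(np.round(d["xy"]).tolist(),round(d["score"],2)) for d in arm.spot_point(n,c)][:2])
E
```

```text
side [309.6, 209.6] [307.2296 220.4822] 0.83 339
top [358.6, 237.0] [293.9239 282.6126] 0.25 163
['side'] [0.5033 0.037  1.7283 0.0451] -0.8273313414058814
side jaw_nose [([306.0, 217.0], 0.51)]
side lip_tall [([339.0, 230.0], 0.58), ([309.0, 138.0], 0.24)]
side lip_short [([348.0, 257.0], 0.73), ([364.0, 206.0], 0.5)]
side lip_mid [([350.0, 328.0], 0.71)]
top jaw_nose []
top lip_tall [([295.0, 226.0], 0.39)]
top lip_short []
top lip_mid []
```

Request:
move_arm([
  [0,0,-25,0,0,0],
  [0,0,-25,0,0,0],
  [0,0,-20,0,0,0],
  [0,0,-13,0,0,0],
  [0,0,-10,0,0,0],
])

```text
t: 23.78
eef_pos: [0.6086, -0.0232, 0.3296]
ee_rot: [-3.142, -0.002, -2.98]
force: [0.6, 0.4, -0.6]
width: 0.0395
```

Request:
move_arm([
  [0,0,0,0,0,0],
  [0,0,0,0,0,0],
  [0,0,0,0,0,0],
  [0,0,0,0,0,0],
  [0,0,0,0,0,0],
], claw=255, squeeze=12)

```text
t: 24.2
eef_pos: [0.6092, -0.0232, 0.3323]
ee_rot: [-3.141, 0.002, -2.98]
force: [2.1, -7.0, -0.1]
width: 0.0116
```

Request:
move_arm([
  [0,0,0,0,0,0],
  [0,0,0,0,0,0],
  [0,0,0,0,0,0],
  [0,0,0,0,0,0],
  [0,0,0,0,0,0],
])

```text
t: 24.62
eef_pos: [0.6092, -0.0233, 0.3321]
ee_rot: [-3.141, 0.001, -2.98]
force: [0.8, -3.3, 5.4]
width: 0.0118
```

Request:
move_arm([
  [1.5,0.2,8.9,0,0,0],
  [3,0.5,8.5,0,0,0],
  [4.3,0.7,7.8,0,0,0],
  [5.6,0.9,7,0,0,0],
  [6.8,1.1,5.9,0,0,0],
])

```text
t: 25.03
eef_pos: [0.6303, -0.0199, 0.3697]
ee_rot: [-3.142, -0.001, -2.98]
force: [1.1, -4.5, -4.5]
width: 0.0119
```

Request:
move_arm([
  [7.6,1.2,4.5,0,0,0],
  [8.4,1.4,3.2,0,0,0],
  [8.7,1.4,1.6,0,0,0],
  [8.9,1.4,0.1,0,0,0],
  [8.7,1.4,-1.5,0,0,0],
])

```text
t: 25.45
eef_pos: [0.6733, -0.0129, 0.3773]
ee_rot: [-3.141, -0.0, -2.98]
force: [-2.4, -4.5, -1.5]
width: 0.0115
```

Request:
move_arm([
  [0,0,0,0,0,0],
  [0,0,0,0,0,0],
  [0,0,0,0,0,0],
  [0,0,0,0,0,0],
  [0,0,0,0,0,0],
], claw=150)

```text
t: 25.87
eef_pos: [0.6723, -0.0126, 0.3776]
ee_rot: [3.141, 0.001, -2.98]
force: [0.2, 1.2, 0.0]
width: 0.035
```

Request:
move_arm([
  [0,0,20,0,0,0],
  [0,0,20,0,0,0],
  [0,0,20,0,0,0],
  [0,0,20,0,0,0],
  [0,0,0,0,0,0],
])

```text
t: 26.28
eef_pos: [0.6728, -0.013, 0.4626]
ee_rot: [-3.141, 0.007, -2.979]
force: [0.8, 0.1, 1.0]
width: 0.0359
```

Request:
move_arm([
  [-35,0,0,0,0,0],
  [-35,0,0,0,0,0],
  [-35,0,0,0,0,0],
  [-35,0,0,0,0,0],
  [-20,0,0,0,0,0],
])

```text
t: 26.7
eef_pos: [0.5091, -0.0133, 0.4575]
ee_rot: [3.141, 0.001, -2.98]
force: [0.1, 0.4, -0.0]
width: 0.0361
```

```bash
python3 snap.py g6 side 270 140 120 120 5;python3 - <<'E'
from h import *
cv2.imwrite("pics/g6t.png",arm.grab_frame("top")[190:310,220:340,::-1])
a=cv2.imread("pics/g6.png");b=cv2.imread("pics/g6t.png")
cv2.imwrite("pics/g6b.png",np.hstack([cv2.resize(a,(400,400)),cv2.resize(b,(400,400),interpolation=2)]))
E
```

```text
[ 0.50907194 -0.01332726  0.45747438] 0.036109399732965695
```

View pics/g6b.png

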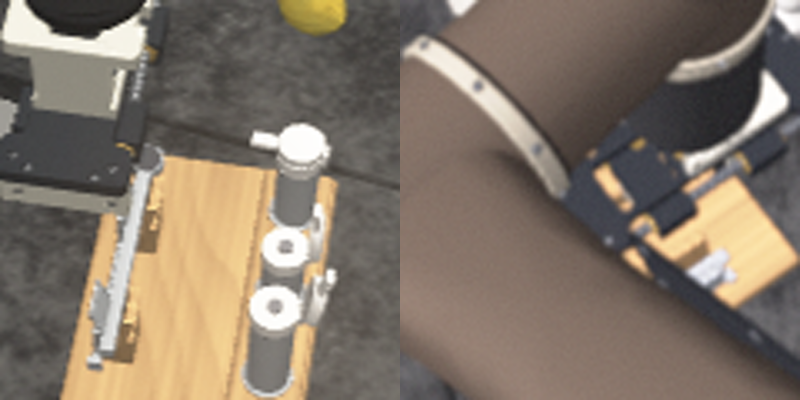

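Request:
move_arm([
  [28,14.5,0,0,0,0],
  [28,14.5,0,0,0,0],
  [28,14.5,0,0,0,0],
  [28,14.5,0,0,0,0],
  [28.5,14.5,0,0,0,0],
])

```text
t: 27.22
eef_pos: [0.6544, 0.0604, 0.4572]
ee_rot: [3.141, 0.001, -2.98]
force: [0.3, -0.3, 0.1]
width: 0.0362
```

Request:
move_arm([
  [0,0,-20,0,0,0],
  [0,0,-20,0,0,0],
  [0,0,-20,0,0,0],
  [0,0,0,0,0,0],
  [0,0,0,0,0,0],
])

```text
t: 27.63
eef_pos: [0.6531, 0.0596, 0.3963]
ee_rot: [-3.141, -0.002, -2.98]
force: [0.1, 0.2, 0.5]
width: 0.0362
```

Request:
move_arm([
  [-3,-0.5,-20,0,0,0],
  [0,0,-20,0,0,0],
  [0,0,-12,0,0,0],
  [0,0,-8,0,0,0],
  [0,0,0,0,0,0],
])

```text
t: 28.05
eef_pos: [0.6499, 0.059, 0.3365]
ee_rot: [-3.141, -0.001, -2.98]
force: [0.1, 0.1, -0.4]
width: 0.0364
```

Request:
move_arm([
  [0,0,0,0,0,0],
  [0,0,0,0,0,0],
  [0,0,0,0,0,0],
  [0,0,0,0,0,0],
  [0,0,0,0,0,0],
], claw=255)

```text
t: 28.47
eef_pos: [0.6501, 0.059, 0.3381]
ee_rot: [-3.142, 0.001, -2.98]
force: [-1.2, -0.2, 1.6]
width: 0.0117
```

Request:
move_arm([
  [0,0,0,0,0,0],
  [0,0,0,0,0,0],
  [0,0,0,0,0,0],
  [0,0,0,0,0,0],
  [0,0,0,0,0,0],
])

```text
t: 28.88
eef_pos: [0.6502, 0.059, 0.338]
ee_rot: [-3.141, 0.001, -2.98]
force: [-0.5, -0.2, 5.4]
width: 0.0122
```

Tab gripped (12 mm). I swing it down.

Request:
move_arm([
  [-6.9,-1.1,-0.3,0,0,0],
  [-6.8,-1.1,-1.2,0,0,0],
  [-8.2,-1.3,-2.9,0,0,0],
  [-7.5,-1.2,-4.3,0,0,0],
  [-6.7,-1.1,-5.6,0,0,0],
])

```text
t: 29.3
eef_pos: [0.6128, 0.053, 0.3226]
ee_rot: [3.142, 0.0, -2.98]
force: [1.9, -1.1, 0.5]
width: 0.012
```

Request:
move_arm([
  [-5.6,-0.9,-6.6,0,0,0],
  [-4.4,-0.7,-7.5,0,0,0],
  [-3,-0.5,-8.2,0,0,0],
  [-1.3,-0.2,-6,0,0,0],
  [0,0,0,0,0,0],
])

```text
t: 29.72
eef_pos: [0.5989, 0.0508, 0.2931]
ee_rot: [-3.141, -0.002, -2.98]
force: [0.1, -0.1, 0.7]
width: 0.0115
```

Request:
move_arm([
  [0,0,0,0,0,0],
  [0,0,0,0,0,0],
  [0,0,0,0,0,0],
  [0,0,0,0,0,0],
  [0,0,0,0,0,0],
], claw=160)

```text
t: 30.13
eef_pos: [0.5995, 0.051, 0.2946]
ee_rot: [3.141, -0.0, -2.98]
force: [-0.5, 0.3, -0.3]
width: 0.032
```

Request:
move_arm([
  [0,0,10,0,0,0],
  [0,0,20,0,0,0],
  [0,0,20,0,0,0],
  [0,0,0,0,0,0],
  [0,0,0,0,0,0],
])

```text
t: 30.55
eef_pos: [0.5999, 0.051, 0.3467]
ee_rot: [3.141, 0.003, -2.98]
force: [-0.9, -0.1, -0.5]
width: 0.0327
```

Request:
move_arm([
  [0,0,0,0,0,0],
  [10,1.5,0,0,0,0],
  [8,1.5,0,0,0,0],
  [0,0,0,0,0,0],
  [0,0,0,0,0,0],
], claw=255)

```text
t: 30.97
eef_pos: [0.618, 0.054, 0.3437]
ee_rot: [-3.141, -0.001, -2.98]
force: [-0.3, 0.1, 0.1]
width: 0.0049
```

Request:
move_arm([
  [0,0,-10,0,0,0],
  [0,0,-10,0,0,0],
  [0,0,-8,0,0,0],
  [0,0,0,0,0,0],
  [0,0,0,0,0,0],
])

```text
t: 31.38
eef_pos: [0.6172, 0.0538, 0.3156]
ee_rot: [-3.141, -0.002, -2.98]
force: [1.1, -0.1, 0.6]
width: 0.0001
```

Request:
move_arm([
  [0,0,-4,0,0,0],
  [0,0,-4,0,0,0],
  [0,0,-3,0,0,0],
  [0,0,0,0,0,0],
  [0,0,0,0,0,0],
])

```text
t: 31.8
eef_pos: [0.6174, 0.0539, 0.3055]
ee_rot: [-3.142, -0.0, -2.98]
force: [-0.3, -0.6, -0.4]
width: 0.0006
```

Request:
move_arm([
  [0,0,-1,0,0,0],
  [0,0,-1,0,0,0],
  [0,0,-1,0,0,0],
  [0,0,0,0,0,0],
  [0,0,0,0,0,0],
])

```text
t: 32.22
eef_pos: [0.6175, 0.054, 0.3034]
ee_rot: [-3.142, 0.0, -2.98]
force: [-3.1, 0.3, 4.9]
width: 0.0003
```

Request:
move_arm([
  [0,0,-1,0,0,0],
  [0,0,-0.5,0,0,0],
  [0,0,0,0,0,0],
  [0,0,0,0,0,0],
  [0,0,0,0,0,0],
])

```text
t: 32.63
eef_pos: [0.6174, 0.0539, 0.3031]
ee_rot: [-3.141, 0.001, -2.979]
force: [-7.0, 1.2, 13.7]
width: 0.0007
```

Request:
move_arm([
  [0,0,10,0,0,0],
  [0,0,25,0,0,0],
  [0,0,35,0,0,0],
  [0,0,35,0,0,0],
  [0,0,30,0,0,0],
])

```text
t: 33.05
eef_pos: [0.6175, 0.0538, 0.439]
ee_rot: [-3.141, 0.002, -2.98]
force: [0.6, 1.0, -0.6]
width: 0.0003
```

Request:
move_arm([
  [-20,30,0,0,0,0],
  [-20,35,0,0,0,0],
  [-20,35,0,0,0,0],
  [-20,35,0,0,0,0],
  [-20,30,0,0,0,0],
])

```text
t: 33.47
eef_pos: [0.5164, 0.2205, 0.4367]
ee_rot: [3.141, 0.001, -2.98]
force: [1.3, 0.6, 0.5]
width: 0.0004
```

Request:
move_arm([
  [-20,30,0,0,0,0],
  [-20,30,0,0,0,0],
  [0,0,0,0,0,0],
  [0,0,0,0,0,0],
  [0,0,0,0,0,0],
])

```text
t: 33.88
eef_pos: [0.4774, 0.2791, 0.4365]
ee_rot: [3.141, 0.0, -2.979]
force: [1.0, 0.1, 0.3]
width: 0.0007
```

```bash
python3 fit2.py .5046 .036 1.732 .045 .015; python3 - <<'E'
from h import *
a=cv2.imread("pics/last_side.png")[150:270,260:380];b=cv2.imread("pics/last_top.png")[190:310,220:340]
cv2.imwrite("pics/g7.png",np.hstack([cv2.resize(a,(400,400),interpolation=2),cv2.resize(b,(400,400),interpolation=2)]))
E
```

```text
side [309.3, 209.7] [307.2296 220.4822] 0.64 347
top [283.7, 293.4] [293.9239 282.6126] 0.81 340
['side'] [0.5031 0.0386 1.7326 0.0449] -0.8157081014223871
['top'] [0.5039 0.0391 1.7413 0.045 ] -0.7782525416236924
['side', 'top'] [0.5031 0.0384 1.7336 0.045 ] -0.7886491255669785
```

View pics/g7.png

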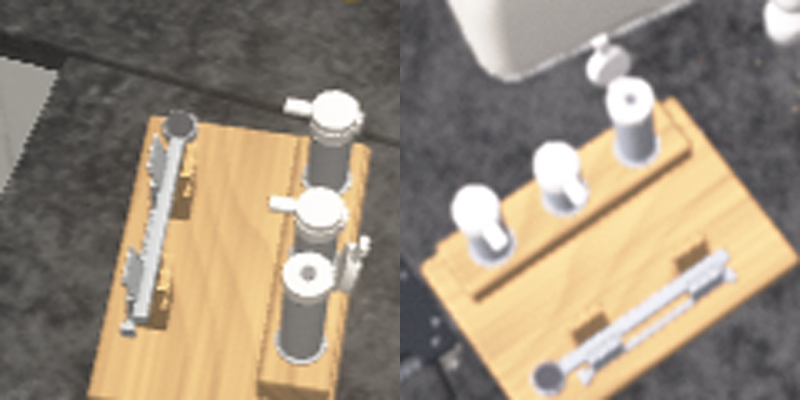

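The side crop shows the short cap shut (320,210), the mid cap shut (335,115), the tall cap up and leaning back (352,262), and the spoon lying in the clip. One more check: free-height fit of the spoon and a comparison of the jaw's place against the first pictures.

```bash
python3 - <<'E'
from fit2 import *
M={c:cv2.resize(min(arm.masks_of("spoon",c),key=lambda e:np.hypot(*(np.array(e["xy"])-proj(c,[.504,.036,.045])[0])))["pixels"].astype(np.uint8),None,fx=4,fy=4,interpolation=0)>0 for c in C}
f=lambda p:-sum((sil(c,p)&M[c]).sum()/(sil(c,p)|M[c]).sum() for c in C)/2
r=DE(f,[(.48,.53),(.01,.06),(1.6,1.9),(.02,.09)],seed=2,maxiter=30,popsize=10,polish=False);print(r.x,r.fun)
for n,L in(("salt_shaker",(.692,-.198)),("spice_jar",(.412,.333)),("garlic",(.553,-.199)),("lemon",(.566,.364))):
    print(n,[(c,np.round(d["xy"]).tolist()) for c in C for d in arm.spot_point(n,c)[:1]])
# jaw position now vs start: template shift of near jaw tail end / bar (top view) 
for c in C:
    a=cv2.imread(f"pics/{c}0.png");b=cv2.imread(f"pics/last_{c}.png")
    p=np.array([.5648,.0454,.1613]);
    for y in(-.075,.075):
        u=proj(c,place(p,(-.075,y,.05)))[0].astype(int);t=a[u[1]-6:u[1]+7,u[0]-6:u[0]+7];s=b[u[1]-10:u[1]+11,u[0]-10:u[0]+11]
        R=cv2.matchTemplate(cv2.resize(s,None,fx=4,fy=4,interpolation=2),cv2.resize(t,None,fx=4,fy=4,interpolation=2),5);_,v,_,l=cv2.minMaxLoc(R);print(c,y,v,(np.array(l)/4-4))
a=cv2.imread("pics/side0.png")[185:250,280:330];b=cv2.imread("pics/last_side.png")[185:250,280:330]
c=cv2.imread("pics/top0.png")[260:310,260:330];d=cv2.imread("pics/last_top.png")[260:310,260:330]
cv2.imwrite("pics/g8.png",np.vstack([np.hstack([cv2.resize(i,(400,300),interpolation=2) for i in(c,d)]),np.hstack([cv2.resize(i,(230,299),interpolation=2) for i in(a,b)]+[np.zeros((299,340,3),np.uint8)])]))
E
```

```text
[0.5037 0.0385 1.742  0.0448] -0.7863051886377567
salt_shaker [('top', [338.0, 200.0])]
spice_jar [('side', [309.0, 139.0]), ('top', [212.0, 364.0])]
garlic [('side', [296.0, 312.0]), ('top', [361.0, 239.0])]
lemon [('side', [361.0, 146.0]), ('top', [297.0, 284.0])]
side -0.075 0.8125052452087402 [-0.25  0.25]
side 0.075 0.7664657831192017 [-0.25  0.25]
top -0.075 0.8452330827713013 [ 0.   -0.25]
top 0.075 0.6316928267478943 [ 0.5  -0.25]
```

View pics/g8.png

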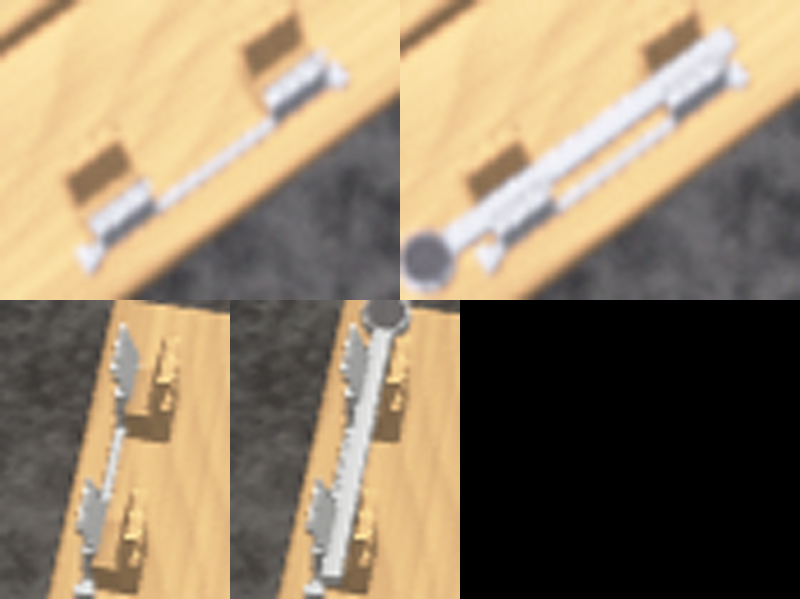

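Spoon height fits at 44.8 mm, and the jaw hasn't moved from its closed position at the start. I hand in.

```bash
python3 -c "
from station import arm;print(arm.job_done(),arm.get_state()['t'])"
```

```text
the job is handed in; nothing more can be done
the job is handed in; nothing more can be done
```

The job is handed in, at about 34 to 35 s of the 72 s. By my last checks everything is as asked; the hand-in gave no verdict.

- **Spoon:** I lifted it out of its rest, laid it down, took it again by the middle and pushed it into the clip. A fit from both cameras puts it 1 to 2 mm off the clip's centre line and 3 mm off centre along the clip. Its underside is at 44.8 mm and it is in line within 0.02 rad.
- **Jaw:** it shows in the same place as in the first pictures, to within about half a pixel, so I take it as closed. I felt only about 4 N as the spoon went past the noses, well under the stated 18 N. The spoon then stopped firmly at bed height, and I let the press rise to 36 N.
- **Caps:** the tall cap stands open and leaning back, about 1.7 rad judged by eye. I swung the short cap down and pressed it shut with 14 N; the fingers stopped at the shut height. The middle tube's cap was not touched and shows shut.
- **Bystanders:** the spice jar and garlic show within about 2 pixels of where they started.
    - **Salt shaker:** the network found it only in the top camera at the end, unmoved there.
    - **Lemon:** the side camera shows it unmoved. The top camera's final detection of it landed on the clip instead, so I discarded that one.

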